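Check the sprung plate guide's clearance with the right feeler

ROBOT

A 6-joint arm with a two-finger parallel gripper is mounted at the origin on a cart in front of the work surface, level with it; the furniture and walls round the work are solid. World frame = base frame: x ahead of the robot, y to its left, z up, the work surface at z = 0. Lengths are in m, angles in rad, forces in N, time in s.
With the tool pointing down it reaches from about 0.25 to 0.775 m from the base axis. Payload 4 kg.
Tool frame: the origin (TCP) lies at the very end of the fingers, on their centre line; the grasp point (between the pads) lies 19 mm behind it; z points along the fingers, y is the line along which they close (so a half turn about z gives the same grasp; the last joint's range is limited). The gripper opens to 85 mm and grips with 20 to 120 N. Pads are 22 mm wide; open, the fingers measure 114 mm over their backs; the gripper's body (76 mm by 85 mm) begins 54 mm behind the grasp point. The pads swing forward as they close: fully open they stand 13 mm farther back than shut.
Start: joints at [1.245, 0.087, 1.371, -0, 1.684, -0.103], TCP at [0.122, 0.536, 0.231] pointing down, gripper open.
Joint ranges: [-3.1, 3.1], [-0.76, 2.03], [0.27, 2.55], [-1.08, 4.22], [0.17, 2.65], [-2.57, 2.57]. Speed limits (rad/s): [2.79, 2.79, 3.14, 3.14, 3.14, 3.14].

INTERFACE

Orientations are given as a 3x3 rotation matrix whose columns are the frame's x, y, z axes.
In Python, from bench import sense, read_camera, camera_info, close_job gives the robot as it stands. The module is installed in compiled form; this text tells all that it offers.
- The arm moves only by the tool jog_arm, never from a script. Its argument "moves" is a list that holds one entry, the list of rows, each a list of 5 numbers: the finger opening in mm, from 0 to 85.4, then the shift along the tool's x, y, z in mm, then the turn about the tool's z in rad. A call has exactly 5 rows; each row is the pose to reach, as a shift and turn from the pose commanded when the call began, along the tool's axes at that moment; what a row does not reach only later rows make up. A row lasts 1/12 s, in which the tool goes at most 41.7 mm and 7.16 degrees, less where a joint would pass 70% of its speed; a pose out of reach is approached as far as the arm can. A call with a gripper value outside its range is refused whole. The fingers move at their own pace and stop on an object; the grip force is fixed at half the most. Time passes only in rows, so rows that repeat a pose let the fingers close, or fill a call up. It gives the time, the measured TCP pose, the force, the opening and the grip force at its end, in the units of the state.
- sense(): the state, without advancing time (a new reading comes with each control period).
- read_camera(name): name is "scene" or "top"; returns the picture (480x640x3 uint8, red, green, blue); there is no depth.
- camera_info(name): a dict with "mtx" (3x3 intrinsics, pixels), "R" (3x3) and "t" (3): a world point X has camera coordinates R X + t. Camera axes: x right, y down, z forward; pixel columns grow to the right and rows downward; lengths in m; the calibration is good to about 2 mm. A picture is of the moment at which its call begins. camera_info takes no time and is no camera call.
- close_job(): hands the job in; it is judged then, once.
The state is a dict: "t": time; "joint_pos": joint angles; "qd": joint speeds; "joint_torque": joint torques, N m; "position": TCP position; "tool_rot": TCP orientation; "force": force on the tool from outside, world axes, zero at the start; "ft_torque": the same for the moment, N m; "finger_gap": finger opening in m; "grip_force": force on a finger pad.
Only numpy, scipy, OpenCV 4.12 (cv2) and the standard library are available. Lean on these libraries where they do the work, as an engineer would, in place of code of your own. Each camera call takes 0.05 s, during which the arm holds its last target. There are 200 camera calls.

TASK

Check the clearance of the sprung plate guide with the 8 mm feeler, the one with the green grip: lift it out of the rack and slide its blade gently straight down into the gap between the guide's two jaws, about the middle of their length, against the drag of the sprung jaw, until its shoulder sits on the jaws. Let go and leave it standing upright there; leave the yellow and red feelers in the rack and do not try them in the guide.

Things in the scene. Friction and masses are not known exactly. Their poses are not given: they have to be found in the camera images.
- feeler_green: Feeler to use. Origin: middle of its shoulder's underside. Green grip 24 (x) x 40 (y) x 40 mm, from 5 to 45 mm above it, on a shoulder plate 40 x 46 x 5; below, a steel blade 8 thick (x), 24 wide (y), 55 long, round-nosed. 0.12 kg. Hangs upright in one of 3 pockets, 60 mm apart along y, of a grey fixed rack 62 mm high. Grip it across x, above the shoulder; it may enter the guide either way round.
- feeler_yellow: Feeler with a yellow grip, not to be used: shaped like the green one, but the blade is 4 mm thick, too thin for the gap. It hangs in another pocket of the rack.
- feeler_red: Feeler with a red grip, not to be used: shaped like the green one, but the blade is 15 mm thick, too thick for the gap. It hangs in another pocket of the rack.
- plate_guide: Fixed blue base, 110 x 100 mm, with two upright metal jaws 74 long (y). Origin: on the bench under the gap's middle, z up. Gap 6 mm (x -3 to 3) up to z 47, flaring to 26 wide at the jaw tops, z 75. The -x jaw is sprung (2 N + 0.5 N/mm) and yields 6 mm; both float together +-8 mm in x (0.15 N/mm) to follow the blade. It needs up to 20 N of push, its weight will not do. Seated, shoulder at z 75, blade width along y.
Things that resemble listed ones, but are neither listed nor needed, are in the scene too. Of the things like the feeler_green, leave any that is blue; of the rest the larger one is meant.

How it is judged:
On the way, in this order (a step that is already met when the one before it is completed fails the run):
1. the green feeler is lifted out of the rack (height (world z) of feeler_green above 0.112 m), for 0.1 s.
2. its blade, upright, slides down in the gap against the drag: the guide pushes back on it with over 1.5 N while the shoulder is still 6 to 25 mm above the jaws (x of feeler_green in the frame of plate_guide between -0.012 and 0.012 m and y of feeler_green in the frame of plate_guide between -0.022 and 0.022 m and z of feeler_green in the frame of plate_guide between 0.081 and 0.1 m and contact force between feeler_green and plate_guide above 1.5 N and angle between feeler_green's own z axis and vertical below 0.2 rad), for 0.04 s.
At the end, for the whole second after the job is handed in: Green feeler at rest, upright (10 deg), blade in the gap (12 mm across, 22 mm along from its middle, turned with it within 11 deg), shoulder on the jaws within 6 mm; yellow and red feelers upright in the rack, moved under 25 mm (x of feeler_green in the frame of plate_guide between -0.012 and 0.012 m and y of feeler_green in the frame of plate_guide between -0.022 and 0.022 m and z of feeler_green in the frame of plate_guide between 0.069 and 0.081 m and angle between feeler_green's own z axis and vertical below 0.17 rad and angle between the y axis of feeler_green and the y axis of plate_guide, either way round below 0.2 rad and linear speed of feeler_green below 0.02 m/s and distance of each of feeler_yellow, feeler_red from where it was at the start of the episode below 0.025 m and angle between each of feeler_yellow, feeler_red's own z axis and vertical below 0.2 rad); the robot touches nothing.
It fails at once if the yellow or the red feeler is put to the guide (contact force between any of feeler_yellow, feeler_red and plate_guide above 0.3 N).
It fails at once if the green feeler is forced: pressed on the guide with over 60 N (contact force between feeler_green and plate_guide above 60 N).
It also fails if it takes over 38 s, if anything falls off the work surface, if the arm or the gripper's body presses on something with over 40 N, if the wrist force passes 120 N, or if a joint passes its speed limit or range.

## Working session

There is one attempt and no reset: what is moved stays moved. The work goes in short steps, Python scripts to look and compute and a tool call to move; the robot and the scene stay as the last step left them, time stands still between calls to the robot, and variables do not carry over. Pictures are saved under pics/ and viewed, at most 10 in all, crops included, and the job is handed in when it is done.

Besides the shell and the picture viewer there is one more tool, called after ">>>" as a command line: name --argument value ..., lists and objects as JSON in quotes. jog_arm: Moves the arm, as the interface text tells. Its arguments: {"type":"object","properties":{"moves":{"type":"array"}},"required":["moves"]}

```bash
mkdir -p pics
python3 - <<'E'
from bench import *
import cv2,numpy as np
for n in("scene","top"):
    im=read_camera(n); cv2.imwrite(f"pics/{n}0.png",im[:,:,::-1]); c=camera_info(n); print(n,np.round(c["mtx"],1).tolist(),np.round(c["R"],3).tolist(),np.round(c["t"],3), "pos",-c["R"].T@c["t"])
s=sense();print(s["t"],s["tool_rot"].round(3) if hasattr(s["tool_rot"],'round') else s["tool_rot"],s["finger_gap"])
E
```

```text
scene [[478.8, 0.0, 320.4], [0.0, 478.8, 238.5], [0.0, 0.0, 1.0]] [[0.635, -0.772, 0.001], [-0.55, -0.454, -0.701], [0.542, 0.445, -0.713]] [-0.315  0.359  0.714] pos [ 0.01130387 -0.39808738  0.76096678]
top [[461.9, 0.0, 314.0], [0.0, 461.9, 238.9], [0.0, 0.0, 1.0]] [[-0.007, -0.999, -0.046], [-0.996, 0.011, -0.086], [0.086, 0.045, -0.995]] [0.067 0.541 0.883] pos [0.46349741 0.0208244  0.92796783]
0.1 [[-0.975  0.221 -0.001]
 [ 0.221  0.975 -0.002]
 [ 0.    -0.002 -1.   ]] 0.08558915860824648
```

View pics/scene0.png

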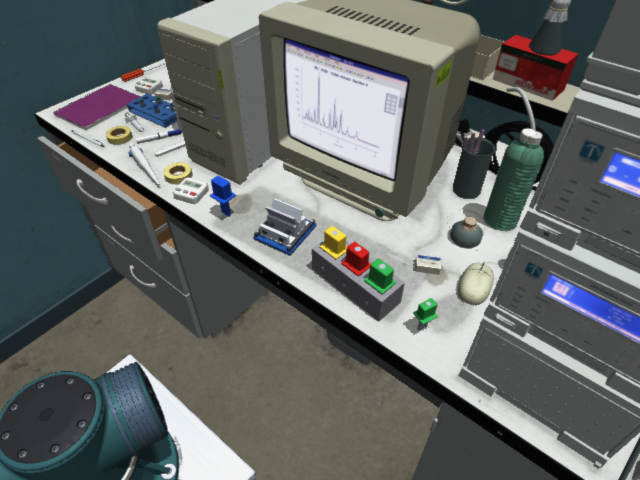

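View pics/top0.png

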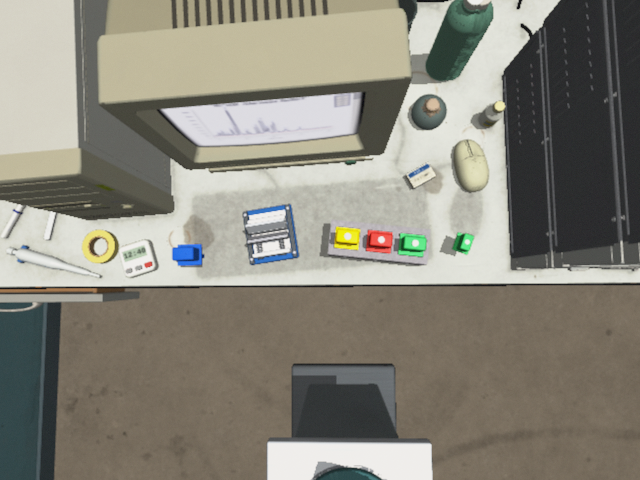

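In the top view the candidates are the green feeler in the rack (412,244), a smaller green one standing free (465,243) and a blue one (187,256). The rack one fits: it is green, it is the larger, and it sits beside yellow and red. I'll confirm this in an enlarged crop and measure.

```bash
cat > h.py <<'E'
import numpy as np,cv2
from bench import *
def ray(n,uv,z):
    c=camera_info(n);R,t=np.array(c["R"]),np.array(c["t"]);o=-R.T@t
    d=R.T@np.linalg.inv(c["mtx"])@np.array([uv[0],uv[1],1.]);return o+d*(z-o[2])/d[2]
def proj(n,X):
    c=camera_info(n);p=c["mtx"]@(np.array(c["R"])@np.array(X)+c["t"]);return p[:2]/p[2]
E
python3 - <<'E'
from h import *
im=cv2.imread("pics/top0.png");sc=cv2.imread("pics/scene0.png")
a=cv2.resize(im[190:280,235:485],None,fx=3.2,fy=3.2,interpolation=cv2.INTER_CUBIC)
b=cv2.resize(sc[190:335,245:445],None,fx=2,fy=2,interpolation=cv2.INTER_CUBIC)
o=np.zeros((600,800,3),np.uint8);o[:288]=a;o[290:580,:400]=b;cv2.imwrite("pics/crop.png",o)
for n,I in(("top",im),("scene",sc)):
    h=cv2.cvtColor(I,cv2.COLOR_BGR2HSV)
    for nm,lo,hi in(("g",50,80),("y",22,34),("r",0,8),("b",105,125)):
        m=cv2.inRange(h,(lo,140,60),(hi,255,255))
        k,_,st,ce=cv2.connectedComponentsWithStats(m)
        for i in range(1,k):
            if st[i,4]>60:
                x=np.argwhere(cv2.compare((_==i).astype(np.uint8),0,cv2.CMP_GT)>0)[:,::-1].astype(np.float32)
                print(n,nm,ce[i].round(1),st[i].tolist(),ray(n,ce[i],.09).round(3))
E
```

```text
top g [462.  242.9] [453, 233, 20, 21, 242] [ 0.526 -0.207  0.09 ]
top g [411.1 244.7] [398, 234, 28, 22, 439] [ 0.524 -0.116  0.09 ]
top y [346.4 238.2] [334, 227, 26, 23, 447] [ 0.537 -0.     0.09 ]
top r [378.6 241.6] [366, 231, 26, 22, 443] [ 0.53  -0.058  0.09 ]
top b [265.6 209.8] [247, 206, 38, 9, 136] [0.591 0.148 0.09 ]
top b [188.1 254.3] [173, 244, 31, 21, 548] [0.51  0.291 0.09 ]
top b [273.3 258.2] [254, 253, 41, 11, 190] [0.502 0.133 0.09 ]
scene g [381.4 276.7] [365, 259, 30, 35, 428] [ 0.517 -0.127  0.09 ]
scene g [427.  311.7] [414, 299, 23, 26, 286] [ 0.502 -0.231  0.09 ]
scene y [334.  242.9] [320, 226, 27, 33, 524] [ 0.529 -0.008  0.09 ]
scene r [539.9  66.4] [496, 35, 81, 63, 1529] [ 1.513 -0.028  0.09 ]
scene r [131.8  74.5] [121, 69, 23, 12, 140] [0.692 0.884 0.09 ]
scene r [356.5 259.2] [342, 242, 29, 34, 555] [ 0.522 -0.067  0.09 ]
scene b [308.2  48.1] [286, 40, 45, 17, 133] [1.162 0.598 0.09 ]
scene b [380.3  71.2] [351, 61, 57, 20, 192] [1.178 0.328 0.09 ]
scene b [153.2 110.4] [128, 94, 48, 33, 803] [0.608 0.668 0.09 ]
scene b [623.4 170. ] [601, 152, 39, 35, 644] [ 1.132 -0.375  0.09 ]
scene b [222.1 193. ] [210, 176, 26, 40, 520] [0.493 0.273 0.09 ]
scene b [281.9 241.6] [254, 223, 62, 32, 305] [0.467 0.073 0.09 ]
scene b [598.1 306.6] [542, 274, 98, 63, 1497] [ 0.699 -0.454  0.09 ]
```

View pics/crop.png

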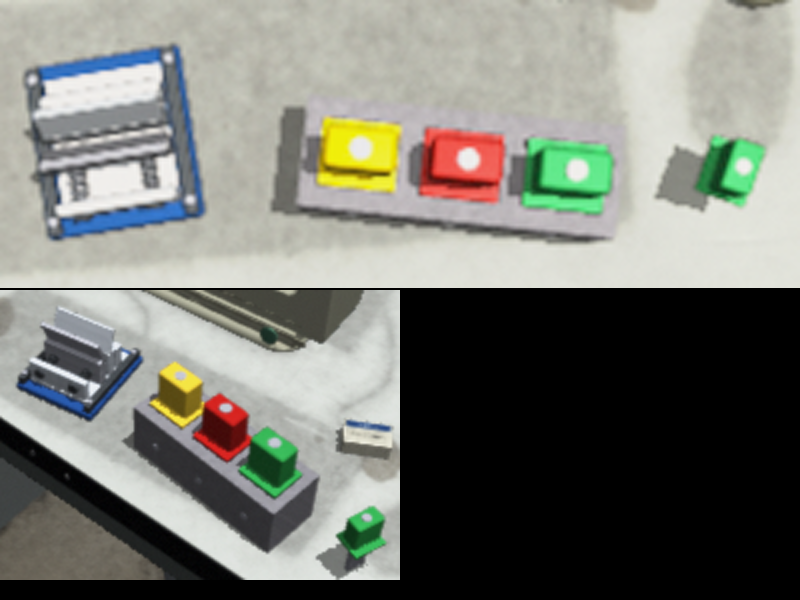

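The crop confirms it. The rack holds yellow (347,237), red (381,240) and green (415,243). The small green at (465,243) and the blue at (187,256) are decoys. The guide is centred near (271,234) in the top view. Next come the positions.

```bash
cat >> h.py <<'E'
def dots(n,I,guess):
    h=cv2.cvtColor(I,cv2.COLOR_BGR2HSV);out=[]
    for g in guess:
        x,y=map(int,g);s=h[y-5:y+6,x-5:x+6].astype(float);w=np.clip(150-s[:,:,1],0,None)*(s[:,:,2]>110)
        v,u=np.mgrid[y-5:y+6,x-5:x+6];out.append(np.array([(u*w).sum(),(v*w).sum()])/w.sum())
    return out
def tri(p,q):
    P=[];
    for n in("top","scene"):
        c=camera_info(n);P.append(c["mtx"]@np.c_[c["R"],c["t"]])
    X=cv2.triangulatePoints(P[0],P[1],np.array(p,float),np.array(q,float)).ravel();return X[:3]/X[3]
def delta(X,ang=None):
    s=sense();R=np.array(s["tool_rot"]);print("tool-mm",(R.T@(np.array(X)-s["position"])*1e3).round(1))
    if ang is not None:  # ang: wanted world heading of tool y (deg), mod 180
        y=np.degrees(np.arctan2(R[1,1],R[0,1]));print("turn",np.radians((y-ang+90)%180-90).round(3))
E
python3 - <<'E'
from h import *
im=cv2.imread("pics/top0.png");sc=cv2.imread("pics/scene0.png")
A=dots("top",im,[(347,237),(381,240),(415,243)]);B=dots("scene",sc,[(335,233),(358,249),(382,266)])
for a,b in zip(A,B): print(a.round(1),b.round(1),tri(a,b).round(4),ray("top",a,.107).round(4),ray("scene",b,.107).round(4))
h=cv2.cvtColor(im,cv2.COLOR_BGR2HSV);m=cv2.inRange(h,(105,140,60),(125,255,255));m[:,:240]=0;m[:,305:]=0;m[:200]=0;m[270:]=0
r=cv2.boxPoints(cv2.minAreaRect(cv2.findNonZero(m)));print(r.round(1).tolist())
w=np.array([ray("top",p,.012) for p in r]);print(w.round(4).tolist(),w.mean(0))
for i in range(4): e=w[(i+1)%4]-w[i];print(np.linalg.norm(e).round(4),np.degrees(np.arctan2(e[1],e[0])).round(1))
# jaw top ends as seen in top crop
for p in[(38,165),(172,152),(35,125),(165,105)]: print(ray("top",(235+p[0]/3.2,190+p[1]/3.2),.075).round(4))
E
```

```text
[347.2 235.8] [336.  231.2] [ 0.5401 -0.0018  0.1096] [ 0.5396 -0.0011  0.107 ] [ 0.5428 -0.0009  0.107 ]
[380.9 239.2] [358.8 247.3] [ 0.5334 -0.0613  0.1096] [ 0.5328 -0.0607  0.107 ] [ 0.5363 -0.0606  0.107 ]
[414.9 242.7] [383.  264.6] [ 0.5265 -0.1206  0.1094] [ 0.526  -0.1202  0.107 ] [ 0.5292 -0.1203  0.107 ]
[[246.39999389648438, 210.89999389648438], [290.1000061035156, 204.10000610351562], [298.20001220703125, 256.79998779296875], [254.5, 263.5]]
[[0.6012, 0.1985, 0.012], [0.6136, 0.1102, 0.012], [0.5075, 0.0942, 0.012], [0.4949, 0.1816, 0.012]] [0.55430436 0.14614108 0.012     ]
0.0893 -82.0
0.1073 -171.5
0.0883 98.2
0.1076 9.0
[0.5338 0.1852 0.075 ]
[0.5406 0.1067 0.075 ]
[0.5573 0.1871 0.075 ]
[0.5682 0.1107 0.075 ]
```

```bash
python3 -c "
from h import *
delta((.527,-.1205,.19),-6.5)"
```

```text
tool-mm [-540.6 -550.6   41.2]
turn 1.461
```

>>> jog_arm --moves '[[[85, -540, -550, 40, 1.46], [85, -540, -550, 40, 1.46], [85, -540, -550, 40, 1.46], [85, -540, -550, 40, 1.46], [85, -540, -550, 40, 1.46]]]'

```text
t: 0.52
position: [0.2311, 0.3576, 0.2198]
tool_rot: [[-0.658, 0.753, -0.0], [0.753, 0.658, -0.001], [-0.0, -0.001, -1.0]]
force: [0.9, -0.3, 0.0]
finger_gap: 0.085
grip_force: 0.0
```

```bash
python3 -c "
from h import *
delta((.527,-.1205,.19),-6.5)"
```

```text
tool-mm [-554.7  -91.6   30. ]
turn 0.831
```

>>> jog_arm --moves '[[[85, -555, -92, 30, 0.83], [85, -555, -92, 30, 0.83], [85, -555, -92, 30, 0.83], [85, -555, -92, 30, 0.83], [85, -555, -92, 30, 0.83]]]'

```text
t: 0.93
position: [0.3414, 0.1811, 0.2091]
tool_rot: [[-0.092, 0.996, 0.0], [0.996, 0.092, 0.0], [0.0, 0.0, -1.0]]
force: [0.9, 0.8, -0.7]
finger_gap: 0.085
grip_force: 0.0
```

```bash
python3 -c "
from h import *
delta((.527,-.1205,.19),-6.5)"
```

```text
tool-mm [-317.4  157.    19. ]
turn 0.206
```

>>> jog_arm --moves '[[[85, -317, 157, 19, 0.206], [85, -317, 157, 19, 0.206], [85, -317, 157, 19, 0.206], [85, -317, 157, 19, 0.206], [85, -317, 157, 19, 0.206]]]'

```text
t: 1.35
position: [0.4516, 0.0045, 0.1978]
tool_rot: [[0.108, 0.994, -0.0], [0.994, -0.108, 0.0], [0.0, -0.0, -1.0]]
force: [0.7, 0.6, 0.7]
finger_gap: 0.0848
grip_force: 0.0
```

```bash
python3 -c "
from h import *
delta((.527,-.1205,.19),-6.5)"
```

```text
tool-mm [-116.1   88.5    7.7]
turn 0.005
```

>>> jog_arm --moves '[[[85, -115, 88, 8, 0], [85, -115, 88, 8, 0], [85, -115, 88, 8, 0], [85, -115, 88, 8, 0], [85, -115, 88, 8, 0]]]'

```text
t: 1.77
position: [0.5273, -0.1212, 0.1883]
tool_rot: [[0.113, 0.994, -0.002], [0.994, -0.113, -0.001], [-0.001, -0.002, -1.0]]
force: [-0.2, 0.5, -0.5]
finger_gap: 0.0851
grip_force: 0.0
```

Run:
```python
from h import *
delta((.527,-.1205,.076),-6.5)
o=[]
for n,b in(("top",(340,200,480,300)),("scene",(290,180,450,340))):
    I=read_camera(n)[:,:,::-1].copy();cv2.imwrite(f"pics/{n}1.png",I)
    p=proj(n,sense()["position"]);print(n,p)
    o.append(cv2.resize(I[b[1]:b[3],b[0]:b[2]],(400,400*(b[3]-b[1])//(b[2]-b[0]))))
h=max(x.shape[0] for x in o);c=np.zeros((h,800,3),np.uint8)
for i,x in enumerate(o):c[:x.shape[0],400*i:400*i+400]=x
cv2.imwrite("pics/c1.png",c)
```

```text
tool-mm [ 8.000e-01 -1.000e-01  1.123e+02]
turn 0.001
top [422.91864312 238.51543414]
scene [385.15361348 232.9187762 ]
```

View pics/c1.png

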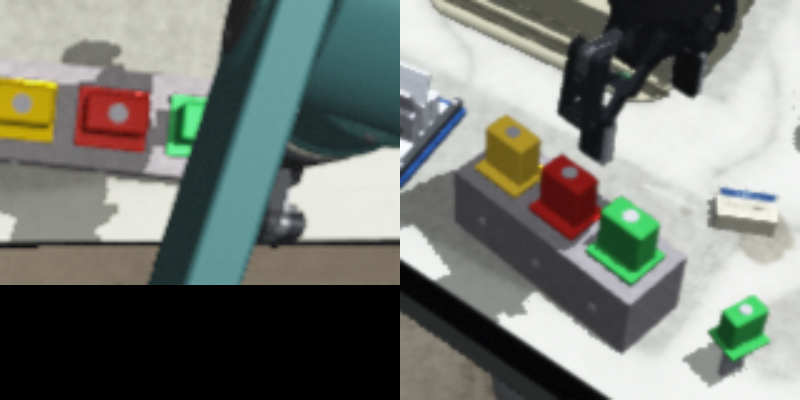

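The finger midpoint in the scene view, about (387,231), matches the projected TCP above the green grip. I'll descend and close.

>>> jog_arm --moves '[[[85, 0.5, 0, 30, 0], [85, 0.5, 0, 60, 0], [85, 0.5, 0, 90, 0], [85, 0.5, 0, 113, 0], [85, 0.5, 0, 113, 0]]]'

```text
t: 2.28
position: [0.5218, -0.1138, 0.0714]
tool_rot: [[0.106, 0.994, -0.011], [0.994, -0.106, 0.004], [0.003, -0.012, -1.0]]
force: [-1.2, 1.1, -1.1]
finger_gap: 0.0852
grip_force: 0.0
```

>>> jog_arm --moves '[[[60, 0, 0, 0, 0], [40, 0, 0, 0, 0], [28, 0, 0, 0, 0], [20, 0, 0, 0, 0], [10, 0, 0, 0, 0]]]'

```text
t: 2.7
position: [0.5275, -0.117, 0.0791]
tool_rot: [[0.108, 0.994, 0.003], [0.994, -0.108, -0.001], [-0.001, 0.003, -1.0]]
force: [-0.1, -0.3, 1.7]
finger_gap: 0.0251
grip_force: 1.8
```

>>> jog_arm --moves '[[[10, 0, 0, 0, 0], [10, 0, 0, 0, 0], [10, 0, 0, 0, 0], [10, 0, 0, -2, 0], [10, 0, 0, -4, 0]]]'

```text
t: 3.12
position: [0.526, -0.1167, 0.0809]
tool_rot: [[0.108, 0.994, -0.001], [0.994, -0.108, 0.0], [0.0, -0.001, -1.0]]
force: [0.2, -0.1, -1.7]
finger_gap: 0.0229
grip_force: 58.7
```

>>> jog_arm --moves '[[[10, 0, 0, -10, 0], [10, 0, 0, -22, 0], [10, 0, 0, -36, 0], [10, 0, 0, -52, 0], [10, 0, 0, -70, 0]]]'

```text
t: 3.53
position: [0.5261, -0.1167, 0.1523]
tool_rot: [[0.108, 0.994, -0.001], [0.994, -0.108, 0.0], [0.0, -0.001, -1.0]]
force: [0.7, -0.9, -1.4]
finger_gap: 0.0231
grip_force: 58.8
```

>>> jog_arm --moves '[[[10, 0, 0, -18, 0], [10, 0, 0, -30, 0], [10, 0, 0, -38, 0], [10, 0, 0, -40, 0], [10, 0, 0, -40, 0]]]'

```text
t: 3.95
position: [0.5266, -0.1169, 0.1917]
tool_rot: [[0.108, 0.994, 0.001], [0.994, -0.108, -0.0], [-0.0, 0.001, -1.0]]
force: [0.3, -1.1, -0.4]
finger_gap: 0.0229
grip_force: 58.8
```

Run:
```python
from h import *
delta((.552,.146,.19),8.6)
I=read_camera("scene")[:,:,::-1].copy();cv2.imwrite("pics/scene2.png",I)
print(sense()["position"],proj("scene",sense()["position"]))
cv2.imwrite("pics/c2.png",cv2.resize(I[140:320,270:510],(800,600)))
```

```text
tool-mm [264.1  -3.1   1.7]
turn -0.258
[ 0.52617118 -0.1167182   0.19071887] [384.88209124 231.95126137]
```

View pics/c2.png

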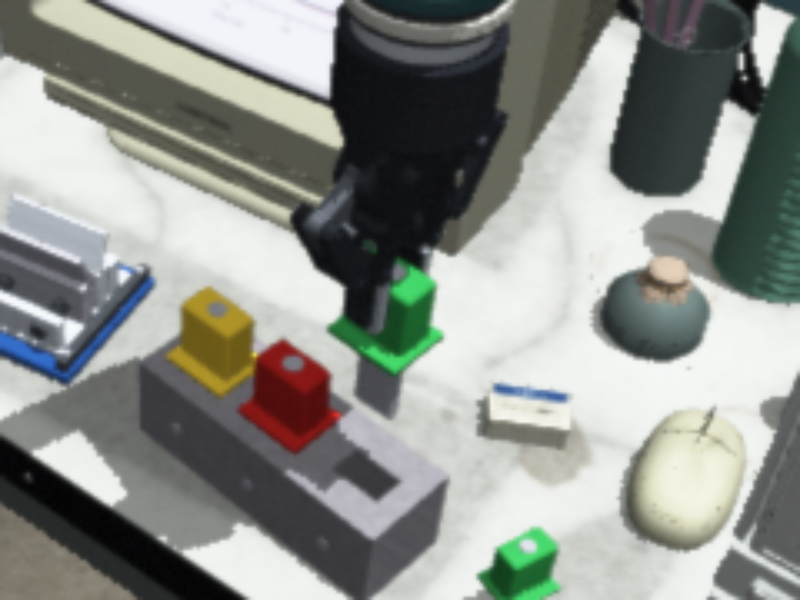

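>>> jog_arm --moves '[[[10, 5, 0, -20, 0], [10, 40, -1, -22, -0.05], [10, 80, -1, -22, -0.1], [10, 120, -2, -22, -0.15], [10, 160, -2, -22, -0.2]]]'

```text
t: 4.42
position: [0.5409, 0.0439, 0.2117]
tool_rot: [[-0.093, 0.996, -0.003], [0.996, 0.093, 0.0], [0.0, -0.003, -1.0]]
force: [1.4, -0.5, -0.8]
finger_gap: 0.0231
grip_force: 59.0
```

Run:
```python
from h import *
delta((.552,.149,.192),8.6)
print(ray("scene",(389.7,221.),.217))
```

```text
tool-mm [103.6  20.9  19.7]
turn -0.057
[ 0.52892921 -0.12135696  0.217     ]
```

>>> jog_arm --moves '[[[10, 30, 6, 0, -0.02], [10, 60, 12, 5, -0.04], [10, 88, 18, 12, -0.057], [10, 103, 21, 19, -0.057], [10, 103, 21, 19, -0.057]]]'

```text
t: 4.83
position: [0.5514, 0.1502, 0.1903]
tool_rot: [[-0.153, 0.988, -0.007], [0.988, 0.153, 0.001], [0.002, -0.007, -1.0]]
force: [-0.4, 0.1, -1.4]
finger_gap: 0.0232
grip_force: 59.0
```

Run:
```python
from h import *
o=[]
for n,b in(("top",(220,180,340,280)),("scene",(230,130,350,270))):
    I=read_camera(n)[:,:,::-1].copy();cv2.imwrite(f"pics/{n}3.png",I)
    o.append(cv2.resize(I[b[1]:b[3],b[0]:b[2]],(400,400*(b[3]-b[1])//(b[2]-b[0])),interpolation=cv2.INTER_CUBIC))
h=max(x.shape[0] for x in o);c=np.zeros((h,800,3),np.uint8)
for i,x in enumerate(o):c[:x.shape[0],400*i:400*i+400]=x
cv2.imwrite("pics/c3.png",c);print(sense()["position"])
delta((.552,.149,.192),8.6)
```

```text
[0.55222325 0.14709833 0.19224202]
tool-mm [1.9 0.1 0.2]
turn 0.0
```

View pics/c3.png

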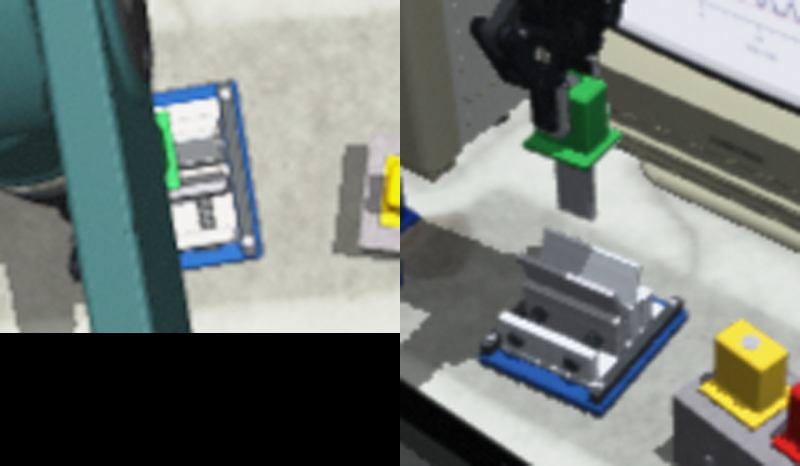

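Run:
```python
from h import *
q=lambda u,v:(230+(u-400)*.3,130+v*.3)
print(ray("scene",q(576,213),.118))
for p in[(518,258),(613,302),(545,232),(641,267)]: print(ray("scene",q(*p),.075).round(4))
print(np.mean([ray("scene",q(*p),.075) for p in[(518,258),(613,302),(545,232),(641,267)]],0))
```

```text
[0.55049898 0.14551658 0.118     ]
[0.5298 0.1804 0.075 ]
[0.5379 0.1057 0.075 ]
[0.5595 0.1845 0.075 ]
[0.5737 0.1136 0.075 ]
[0.55022816 0.14605623 0.075     ]
```

The blade tip, about (283,194) in the scene view, lies within 1 mm of the midpoint of the jaw tops. Descending.

>>> jog_arm --moves '[[[10, 0, 0, 15, 0], [10, 0, 0, 30, 0], [10, 0, 0, 45, 0], [10, 0, 0, 55, 0], [10, 0, 0, 60, 0]]]'

```text
t: 5.35
position: [0.5523, 0.1456, 0.1323]
tool_rot: [[-0.147, 0.989, -0.003], [0.989, 0.147, -0.001], [-0.0, -0.003, -1.0]]
force: [-0.4, -0.2, -1.6]
finger_gap: 0.0232
grip_force: 59.1
```

>>> jog_arm --moves '[[[10, 0, 0, 2, 0], [10, 0, 0, 4, 0], [10, 0, 0, 6, 0], [10, 0, 0, 8, 0], [10, 0, 0, 10, 0]]]'

```text
t: 5.77
position: [0.5537, 0.1471, 0.125]
tool_rot: [[-0.149, 0.989, 0.002], [0.989, 0.149, 0.0], [0.0, 0.002, -1.0]]
force: [-0.4, 0.1, -0.9]
finger_gap: 0.0233
grip_force: 59.1
```

>>> jog_arm --moves '[[[10, 0, 0, 2, 0], [10, 0, 0, 4, 0], [10, 0, 0, 6, 0], [10, 0, 0, 8, 0], [10, 0, 0, 10, 0]]]'

```text
t: 6.18
position: [0.5543, 0.1472, 0.116]
tool_rot: [[-0.149, 0.989, 0.004], [0.989, 0.149, 0.001], [0.0, 0.004, -1.0]]
force: [0.5, 0.1, 5.7]
finger_gap: 0.0231
grip_force: 59.8
```

>>> jog_arm --moves '[[[10, 0, 0, 2, 0], [10, 0, 0, 4, 0], [10, 0, 0, 6, 0], [10, 0, 0, 7, 0], [10, 0, 0, 8, 0]]]'

```text
t: 6.6
position: [0.553, 0.147, 0.1059]
tool_rot: [[-0.149, 0.989, -0.0], [0.989, 0.149, 0.0], [0.0, -0.0, -1.0]]
force: [-0.4, 1.2, 2.2]
finger_gap: 0.0232
grip_force: 59.5
```

>>> jog_arm --moves '[[[10, 0, 0, 2, 0], [10, 0, 0, 4, 0], [10, 0, 0, 5, 0], [10, 0, 0, 6, 0], [10, 0, 0, 7, 0]]]'

```text
t: 7.02
position: [0.5532, 0.147, 0.0992]
tool_rot: [[-0.148, 0.989, 0.0], [0.989, 0.148, 0.0], [0.0, 0.0, -1.0]]
force: [0.6, -0.4, 2.1]
finger_gap: 0.0232
grip_force: 59.5
```

>>> jog_arm --moves '[[[10, 0, 0, 1, 0], [10, 0, 0, 2, 0], [10, 0, 0, 3, 0], [10, 0, 0, 4, 0], [10, 0, 0, 4.5, 0]]]'

```text
t: 7.43
position: [0.5531, 0.147, 0.0946]
tool_rot: [[-0.148, 0.989, -0.0], [0.989, 0.148, 0.0], [0.0, -0.0, -1.0]]
force: [0.2, 0.2, 2.8]
finger_gap: 0.0231
grip_force: 59.5
```

>>> jog_arm --moves '[[[10, 0, 0, 0.5, 0], [10, 0, 0, 1, 0], [10, 0, 0, 1.5, 0], [10, 0, 0, 2, 0], [10, 0, 0, 2, 0]]]'

```text
t: 7.85
position: [0.5531, 0.147, 0.0926]
tool_rot: [[-0.148, 0.989, -0.0], [0.989, 0.148, 0.0], [0.0, -0.0, -1.0]]
force: [-0.3, 0.0, 1.7]
finger_gap: 0.023
grip_force: 59.5
```

>>> jog_arm --moves '[[[10, 0, 0, 0.4, 0], [10, 0, 0, 0.8, 0], [10, 0, 0, 1.2, 0], [10, 0, 0, 1.5, 0], [10, 0, 0, 1.5, 0]]]'

```text
t: 8.27
position: [0.5537, 0.1471, 0.0922]
tool_rot: [[-0.148, 0.989, 0.002], [0.989, 0.148, 0.0], [0.0, 0.002, -1.0]]
force: [0.0, 0.3, 5.4]
finger_gap: 0.0229
grip_force: 59.9
```

Run:
```python
from h import *
I=read_camera("scene")[:,:,::-1].copy();cv2.imwrite("pics/scene4.png",I)
cv2.imwrite("pics/c4.png",cv2.resize(I[160:270,230:350],(655,600),interpolation=cv2.INTER_CUBIC));s=sense();print(s["position"],s["force"])
```

```text
[0.5536909  0.14708262 0.09220289] [0.05434155 0.23600531 4.72938357]
```

View pics/c4.png

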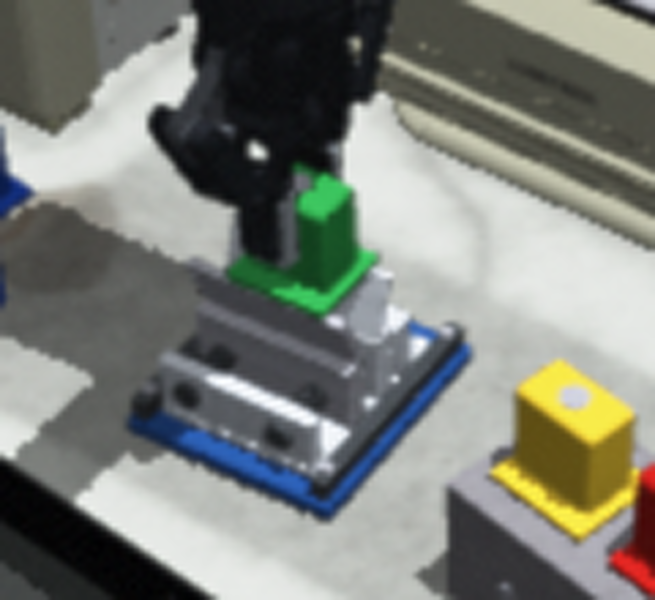

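The shoulder (crop 300,280) appears to rest on the jaw tops, and z stopped at 0.0922 as the force rose. One more small press should confirm it is seated.

>>> jog_arm --moves '[[[10, 0, 0, 0.5, 0], [10, 0, 0, 1, 0], [10, 0, 0, 1.5, 0], [10, 0, 0, 1.5, 0], [10, 0, 0, 1.5, 0]]]'

```text
t: 8.73
position: [0.5545, 0.1472, 0.0921]
tool_rot: [[-0.148, 0.989, 0.004], [0.989, 0.148, 0.001], [0.0, 0.004, -1.0]]
force: [-0.3, -1.1, 7.9]
finger_gap: 0.023
grip_force: 60.5
```

It is seated: z is fixed while the force rises. I'll relax the press, open and retreat upward.

>>> jog_arm --moves '[[[10, 0, 0, -1, 0], [10, 0, 0, -2, 0], [20, 0, 0, -2, 0], [35, 0, 0, -2, 0], [50, 0, 0, -2, 0]]]'

```text
t: 9.15
position: [0.5523, 0.1469, 0.0905]
tool_rot: [[-0.148, 0.989, -0.003], [0.989, 0.148, -0.0], [0.0, -0.003, -1.0]]
force: [0.0, -0.2, -0.0]
finger_gap: 0.0459
grip_force: 0.0
```

>>> jog_arm --moves '[[[60, 0, 0, 0, 0], [60, 0, 0, 0, 0], [60, 0, 0, -3, 0], [60, 0, 0, -8, 0], [60, 0, 0, -16, 0]]]'

```text
t: 9.57
position: [0.5526, 0.1469, 0.1074]
tool_rot: [[-0.148, 0.989, -0.002], [0.989, 0.148, -0.0], [0.0, -0.002, -1.0]]
force: [-0.7, 0.1, -1.0]
finger_gap: 0.0605
grip_force: 0.0
```

>>> jog_arm --moves '[[[60, 0, 0, -20, 0], [60, 0, 0, -40, 0], [60, 0, 0, -65, 0], [60, 0, 0, -90, 0], [60, 0, 0, -90, 0]]]'

```text
t: 9.98
position: [0.5562, 0.1475, 0.2057]
tool_rot: [[-0.148, 0.989, 0.013], [0.989, 0.148, 0.002], [0.0, 0.013, -1.0]]
force: [0.8, 0.8, 1.2]
finger_gap: 0.06
grip_force: 0.0
```

>>> jog_arm --moves '[[[60, 0, -35, 0, 0], [60, 0, -70, 0, 0], [60, 0, -100, 0, 0], [60, 0, -120, 0, 0], [60, 0, -120, 0, 0]]]'

```text
t: 10.4
position: [0.4315, 0.129, 0.1983]
tool_rot: [[-0.149, 0.989, -0.0], [0.989, 0.149, 0.0], [0.0, -0.0, -1.0]]
force: [-0.4, -0.0, 0.4]
finger_gap: 0.0599
grip_force: 0.0
```

Run:
```python
from h import *
o=[]
for n,b in(("top",(220,180,440,280)),("scene",(230,170,410,320))):
    I=read_camera(n)[:,:,::-1].copy();cv2.imwrite(f"pics/{n}5.png",I)
    o.append(cv2.resize(I[b[1]:b[3],b[0]:b[2]],(400,400*(b[3]-b[1])//(b[2]-b[0])),interpolation=cv2.INTER_CUBIC))
h=max(x.shape[0] for x in o);c=np.zeros((h,800,3),np.uint8)
for i,x in enumerate(o):c[:x.shape[0],400*i:400*i+400]=x
cv2.imwrite("pics/c5.png",c)
```

```text
(no output)
```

View pics/c5.png

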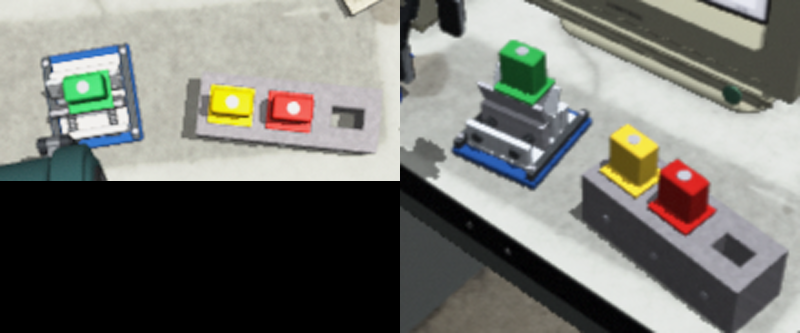

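The green feeler stands upright in the guide, with its dot near (265,228) in the top view. Yellow and red are still in the rack. I'll check its height by triangulation before handing in.

Run:
```python
from h import *
a=dots("top",cv2.imread("pics/top5.png"),[(265,228)])[0];b=dots("scene",cv2.imread("pics/scene5.png"),[(285,193)])[0]
X=tri(a,b);print(X)
if .11<X[2]<.13: print(close_job())
```

```text
[0.55500614 0.14226037 0.12585281]
the job is handed in; nothing more can be done
None
```

The green 8 mm feeler is standing upright in the guide with its shoulder on the jaws. It was released, the yellow and red feelers were left in the rack, and the job was handed in at about 10.5 s of the 38 s allowed; the judged result was not shown to me.

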